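# Refit a feeder gearbox: bearing plate on its dowels, splined gear pressed home

### The job

Refit the feeder gearbox: lower the loose bearing plate, collar upward, over the two locating pins until it rests flush on the housing (either way round), and let go of it. Then take the drive gear from its wooden stand, put its splined stem down through the plate's bore, turned so that the splines mesh with the hub, and push it fully home against the ejector spring. Finish while holding it pressed fully home, ready for the retaining screw, and leave the other things on the table where they are.

Things in the scene. Friction and masses are not known exactly. Their poses are not given: they have to be found in the camera images.
- gearbox: grey gearbox housing, fixed: a block 120 x 62 x 45 mm on a foot flange 136 x 78 x 10 mm. Origin: centre of its underside, on the table; x its long direction (along world y within 0.4 rad), z up. It stands at the near left or near right of the table, the plate on the other side.
- gearbox_top (a point): centre of the housing's flat top face, 45 mm above the table, where the plate's underside must rest. Same axes as the housing. Two steel locating pins stand on this face at x = +46 and -46 mm, y = 0: 10 mm diameter, 20 mm tall, the top 6 mm tapering to 4 mm diameter.
- hub: steel hub upright in the middle of the housing's top, fixed (does not turn), 38 mm across, 28 mm tall, origin at its foot. Its cross-shaped spline socket, open at the top, has two crossing slots along its own x and y axes, each 29 mm long and 10 mm wide; every quarter turn fits. Its angle differs from start to start.
- hub_mouth (a point): centre of the hub's top face and of the socket's mouth, 73 mm above the table, same axes as the hub. Socket 24 mm deep; in its middle a spring ejector pin (8 mm diameter), its top 10 mm below the mouth. The spring pushes up with 3 N when met, about 6.5 N with the gear home, and lifts the gear again if it is let go.
- bearing_plate: loose aluminium plate lying flat, collar upward: 116 x 62 x 8 mm, long direction x (along world y within 0.4 rad); two 12 mm pin holes at x = +46 and -46 mm, a 44 mm bore in the middle. Round the bore a collar to grip: 60 mm outer diameter, 26 mm tall above the plate. Weight 0.2 to 0.3 kg. Origin: centre of the underside.
- plate_grip (a point): point on the collar's axis, 30 mm above the plate's underside (4 mm below the collar's top), same axes as the plate; grip across the collar (60 mm)
- plate_under (a point): centre of the plate's underside, same axes as the plate
- gear_grip (a point): on the axis of the steel drive gear (0.15 to 0.3 kg, upright in the stand), inside its round grip boss: 28 mm diameter, 28 mm tall, on a toothed disc 67 mm across, 10 mm thick. This point is 20 mm above the disc's top, 8 mm below the boss's top, 60 mm above the stem's foot. x and y lie along the stem's spline bars (every quarter turn alike), z up.
- stem_shoulder (a point): on the gear's axis, 40 mm below gear_grip, same axes: underside of a round shoulder (34 mm diameter, 10 mm tall, under the disc); it rests on hub_mouth when the gear is home. Below it the splined stem, 20 mm long: a cross of two bars 26 x 7 mm, the lowest 4 mm 22.5 x 4.5 mm as a lead-in.
- gear_stand: light wooden block 70 x 70 x 42 mm, fixed to the table at the left, behind the near row, with an upright 45 mm through hole; the gear's stem hangs in the hole, its disc rests on the block's top. Origin: centre of the underside.
- carpenter_pencil: bystander, leave alone: flat red carpenter's pencil, 118 mm long, between the near left and near right places; origin under its centre
- tape_measure: bystander, leave alone: yellow tape measure, 36 x 78 x 61 mm, far left; origin under its centre
- spacer_ring: bystander, leave alone: steel spacer ring, 54 mm diameter, 30 mm tall, at the right; origin under its centre
- oil_can: bystander, leave alone: oil can with a long spout, 165 mm tall, at the right; origin under its centre
- setting_block: bystander, leave alone: white setting block with a black knob, 40 x 60 x 46 mm, far left; origin under its centre
- small_ring: bystander, leave alone: steel spacer ring, 60 mm diameter, 10 mm tall, at the right; origin under its centre

How it is judged:
By the outcome, as a careful person would: the job done as asked, in the order asked, and still so for the second after the job is handed in, while the arm keeps its last pose, push and grip.
It also fails if it takes over 58 s, if anything falls off the work surface, if the arm or the gripper's body presses on something with over 40 N, if the wrist force passes 120 N, or if a joint passes its speed limit or range.

### The arm

A 6-joint arm with a two-finger parallel gripper is mounted at the origin on a cart in front of the work surface, level with it; the furniture and walls round the work are solid. World frame = base frame: x ahead of the robot, y to its left, z up, the work surface at z = 0. Lengths are in mm, angles in degrees, forces in N, time in s.
With the tool pointing down it reaches from about 325 to 850 mm from the base axis. Payload 15.5 kg.
Tool frame: the origin (TCP) lies on the centre line of the jaws, within the pads' length; the fingertips stand 25 mm ahead of it and the grasp point (between the pads) lies 6 mm ahead of it; z points along the fingers, y is the line along which they close (so a half turn about z gives the same grasp; the last joint's range is limited). The gripper opens to 91 mm and grips with 3 to 60 N. Pads are 32 mm wide; open, the fingers measure 118 mm over their backs; the gripper's body (76 mm by 178 mm) begins 60 mm behind the grasp point.
Start: joints at [-68.726, 28.281, 77.091, -0, 74.628, -5.472], TCP at [281.271, -558.134, 238.915] pointing down, gripper open.
Joint ranges: [-166.48, 166.48], [-47.26, 123.95], [12.59, 153.08], [-70.14, 250.14], [6.76, 159.57], [-176.63, 176.63]. Speed limits (degrees/s): [108.29, 108.29, 147.25, 172.46, 172.46, 172.46].

### API

Orientations are given as a 3x3 rotation matrix whose columns are the frame's x, y, z axes.
In Python, from cell import env gives the robot as it stands. The module is installed in compiled form; this text tells all that it offers.
- The arm moves only by the shell command python3 -m creep 'ROWS' [OPENING] [FORCE]. ROWS is text: rows parted by semicolons, each of 6 numbers parted by spaces: the shift along the tool's x, y, z in cm, then the turn, a rotation vector about the tool's x, y, z in rad. A call has 1 to 12 rows; each row is the pose to reach, as a shift and turn from the pose commanded when the call began, along the tool's axes at that moment; what a row does not reach only later rows make up. A row lasts 1/10 s, in which the tool goes at most 50 mm and 8.59 degrees, less where a joint would pass 70% of its speed; a pose out of reach is approached as far as the arm can. A call with a gripper value outside its range is refused whole. OPENING is the opening, from 0 (shut) to 1 (fully open), set as the call begins (- or left out, the last holds). The fingers move at their own pace and stop on an object; FORCE is the grip in N (left out, the last holds). Time passes only in rows, so rows that repeat a pose let the fingers close. It gives the time, the measured TCP pose, the force, the opening and the grip force at its end, in the units of the state.
- env.observe(): the state, without advancing time (a new reading comes with each control period).
- env.grab_frame(name): name is "side" or "top" or "wrist"; returns (picture, depth): 400x640x3 uint8, red, green, blue; 400x640 float32, mm along the optical axis (not along the pixel's ray), 0 where there is no reading.
- env.camera_model(name): a dict with "fx", "fy", "cx", "cy" (pixels), "R" (3x3) and "t" (3): a world point X has camera coordinates R X + t. Camera axes: x right, y down, z forward; pixel columns grow to the right and rows downward; lengths in mm; the calibration is good to about 2 mm. The wrist camera is an equidistant fisheye: a pixel r from the principal point sees the ray r / f radians off the axis. A picture is of the moment at which its call begins: read the wrist's pose just before it. camera_model takes no time and is no camera call; for the wrist camera it gives the pose at the moment of the call.
- env.close_job(): hands the job in; it is judged then, once.
The state is a dict: "clock": time; "joint_positions": joint angles; "dq": joint speeds; "joint_torque": joint torques, N m; "tool_pos": TCP position; "eef_rot": TCP orientation; "contact_force": force on the tool from outside, world axes, zero at the start; "moment": the same for the moment, N m; "gripper_width": finger opening in mm; "gripper_force": force on a finger pad.
Only numpy, scipy, OpenCV 4.12 (cv2) and the standard library are available. Lean on these libraries where they do the work, as an engineer would, in place of code of your own. Each camera call takes 0.05 s, during which the arm holds its last target. There are 200 camera calls.

## Working session

There is one attempt and no reset: what is moved stays moved. The work goes in short steps, Python scripts to look and compute and a shell command to move; the robot and the scene stay as the last step left them, time stands still between calls to the robot, and variables do not carry over. Pictures are saved under pics/ and viewed, at most 10 in all, crops included, and the job is handed in when it is done.

```bash
mkdir -p pics
cat > h.py <<'E'
import numpy as np, cv2
from cell import env
def grab(n):
    m=env.camera_model(n); p,d=env.grab_frame(n); return m,p,d
def cloud(m,d):
    v,u=np.mgrid[:d.shape[0],:d.shape[1]]
    c=np.stack([(u-m['cx'])/m['fx']*d,(v-m['cy'])/m['fy']*d,d],-1)
    return (c-m['t'])@np.array(m['R'])
def save(n,p): cv2.imwrite('pics/'+n,cv2.cvtColor(p,cv2.COLOR_RGB2BGR))
E
python3 - <<'E'
from h import *
s=env.observe(); print({k:np.round(v,3).tolist() for k,v in s.items()})
for n in('top','side'):
    m,p,d=grab(n); save(n+'0.png',p); np.savez(n+'0.npz',p=p,d=d); print(n,{k:np.round(v,3).tolist() for k,v in m.items()},(d>0).mean())
E
```

```text
{'clock': 0.0, 'joint_positions': [-68.725, 28.315, 77.128, 0.0, 74.628, -5.471], 'dq': [0.016, -0.147, 0.024, -0.071, -0.101, 0.082], 'joint_torque': [-0.002, -87.883, -38.185, 0.071, 0.053, -0.0], 'tool_pos': [281.152, -557.796, 238.336], 'eef_rot': [[0.893, 0.45, -0.0], [0.45, -0.893, 0.001], [0.0, -0.001, -1.0]], 'contact_force': [0.206, 0.775, -0.086], 'moment': [0.014, -0.006, -0.026], 'gripper_force': 0.0, 'gripper_width': 90.972}
top {'fx': 431.103, 'fy': 431.103, 'cx': 320.904, 'cy': 210.202, 'R': [[0.018, -0.999, 0.036], [-0.988, -0.023, -0.15], [0.151, -0.033, -0.988]], 't': [-67.664, 579.302, 832.902]} 0.99582421875
side {'fx': 500.156, 'fy': 500.156, 'cx': 319.187, 'cy': 209.05, 'R': [[-0.961, -0.275, -0.01], [-0.107, 0.404, -0.908], [0.254, -0.872, -0.418]], 't': [556.083, 159.772, 887.621]} 0.996078125
```

View pics/top0.png

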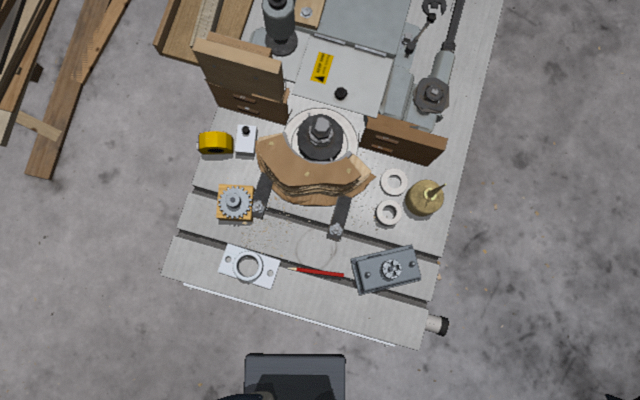

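View pics/side0.png

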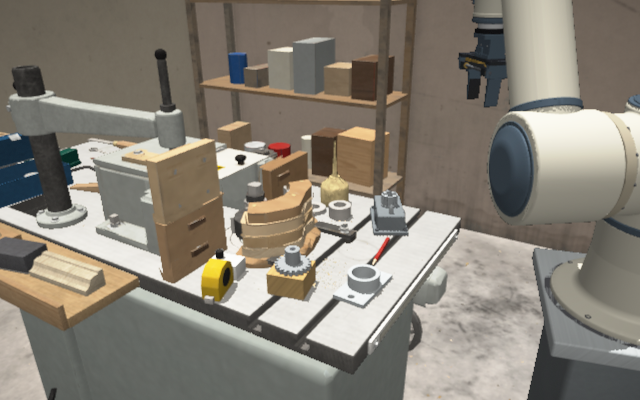

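The top view shows the plate at left (249,265), the gearbox at right (388,269) with its hub, the gear in its stand (235,202), and the pencil between them. The side view agrees. Next I measure using depth.

Run:
```python
from h import *
z=np.load('top0.npz');m=env.camera_model('top');P=cloud(m,z['d'])
def reg(name,u0,u1,v0,v1,za,zb):
    Q=P[v0:v1,u0:u1].reshape(-1,3); Q=Q[(Q[:,2]>za)&(Q[:,2]<zb)]
    if len(Q)<5: print(name,len(Q));return
    r=cv2.minAreaRect(Q[:,:2].astype(np.float32))
    c,rad=cv2.minEnclosingCircle(Q[:,:2].astype(np.float32))
    print(name,len(Q),'rect',np.round(r[0],1),np.round(r[1],1),round(r[2],1),'z',np.round(np.median(Q[:,2]),1),'circ',np.round(c,1),round(rad,1))
reg('table',280,345,285,300,-20,20)
reg('plate',210,290,235,295,4,14)
reg('collar',210,290,235,295,28,44)
reg('gbtop',345,425,240,300,39,50)
reg('hub',345,425,240,300,68,80)
reg('disc',210,260,180,225,46,60)
reg('boss',210,260,180,225,74,90)
reg('stand',210,260,180,225,36,46)
for n,u0,u1,v0,v1 in(('g',340,430,235,305),('p',205,295,225,300)):
    save(n+'.png',cv2.resize(z['p'][v0:v1,u0:u1],None,fx=6,fy=6,interpolation=cv2.INTER_CUBIC))
```

```text
table 970 rect [414.9 -41.9] [ 28.9 133.8] 0.9 z -0.5 circ [415.8 -41.9] 68.2
plate 937 rect [455.9  85.3] [152.4  92.8] 79.8 z 7.4 circ [454.8  85.5] 78.4
collar 336 rect [466.5  91.8] [58.1 58.6] 1.0 z 33.1 circ [465.8  91.3] 29.9
gbtop 1538 rect [ 464.6 -193.8] [ 67.3 120.5] 14.0 z 44.2 circ [ 464.7 -193.9] 65.4
hub 157 rect [ 464.1 -193.3] [34.7 35.3] 1.4 z 72.1 circ [ 464.6 -193.3] 18.5
disc 582 rect [592.5 120. ] [65.9 64.4] 0.6 z 51.2 circ [592.1 119.9] 33.6
boss 161 rect [592.6 119.5] [26.6 26.1] 46.9 z 79.2 circ [592.2 119.8] 13.8
stand 434 rect [594.7 116.2] [82.3 70.1] 88.1 z 41.2 circ [595.  121.5] 48.0
```

```bash
cat >> h.py <<'E'
from scipy.spatial.transform import Rotation as Ro
def row(pos,a):
    s=env.observe(); R=np.array(s['eef_rot']); a=np.radians(a)
    T=np.array([[-np.sin(a),np.cos(a),0],[np.cos(a),np.sin(a),0],[0,0,-1]])
    print('tcp',np.round(s['tool_pos'],1),'t',round(s['clock'],2),'F',np.round(s['contact_force'],1),'w',round(s['gripper_width'],1))
    print('row',np.round(R.T@(np.array(pos)-s['tool_pos'])/10,2),np.round(Ro.from_matrix(R.T@T).as_rotvec(),4),'yaw',round(np.degrees(np.arctan2(R[1,1],R[0,1])),2))
def rays(m,uv):  # fisheye wrist
    uv=np.atleast_2d(uv).astype(float); x=(uv-[m['cx'],m['cy']])/[m['fx'],m['fy']]
    th=np.linalg.norm(x,axis=1,keepdims=True); k=np.where(th<1e-9,1,np.sin(th)/np.maximum(th,1e-9))
    D=np.hstack([x*k,np.cos(th)])@np.array(m['R']); return -np.array(m['R']).T@m['t'],D
def onz(m,uv,z):
    C,D=rays(m,uv); return C+D*((z-C[2])/D[:,2])[:,None]
def wcloud(m,d):  # depth along the axis
    v,u=np.mgrid[:d.shape[0],:d.shape[1]]
    C,D=rays(m,np.stack([u,v],-1).reshape(-1,2)); zc=D@np.array(m['R'])[2]
    return (C+D*(d.reshape(-1)/np.maximum(zc,.05))[:,None]).reshape(*d.shape,3)
E
python3 -c "
from h import *
row([464,-193,235],0)"
```

```text
tcp [ 281.2 -557.8  238.4] t 0.1 F [0.3 0.2 0.3] w 91.0
row [ 32.75 -24.35   0.37] [-9.000e-04 -7.000e-04 -1.104e+00] yaw -63.25
```

```bash
python3 -m creep '32.75 -24.35 0.4 0 0 -1.1;32.75 -24.35 0.4 0 0 -1.1;32.75 -24.35 0.4 0 0 -1.1;32.75 -24.35 0.4 0 0 -1.1;32.75 -24.35 0.4 0 0 -1.1;32.75 -24.35 0.4 0 0 -1.1;32.75 -24.35 0.4 0 0 -1.1;32.75 -24.35 0.4 0 0 -1.1;32.75 -24.35 0.4 0 0 -1.1;32.75 -24.35 0.4 0 0 -1.1;32.75 -24.35 0.4 0 0 -1.1;32.75 -24.35 0.4 0 0 -1.1'
python3 - <<'E'
from h import *
row([464,-193,235],0)
m,p,d=grab('wrist'); save('w1.png',p); np.savez('w1.npz',p=p,d=d,**{'m_'+k:v for k,v in m.items()})
print({k:np.round(v,3).tolist() for k,v in m.items()})
P=wcloud(m,d); Q=P[(abs(P[...,2]-45)<4)&(d>0)&(abs(P[...,0]-464)<80)&(abs(P[...,1]+193)<90)]
print(len(Q),cv2.minAreaRect(Q[:,:2].astype(np.float32)))
E
```

```text
clock: 1.3
tool_pos: [463.6, -194.6, 234.8]
eef_rot: [[0.006, 1.0, -0.0], [1.0, -0.006, -0.0], [-0.0, -0.0, -1.0]]
contact_force: [0.1, -0.5, -0.1]
gripper_width: 91.3
gripper_force: 0.0
tcp [ 463.6 -194.6  234.8] t 1.3 F [ 0.1 -0.5 -0.1] w 91.3
row [ 0.16  0.04 -0.02] [-0.0002  0.0001 -0.0059] yaw -0.34
{'fx': 309.707, 'fy': 309.707, 'cx': 320.118, 'cy': 196.492, 'R': [[1.0, -0.005, 0.001], [-0.005, -0.969, 0.247], [-0.001, -0.247, -0.969]], 't': [-464.382, -213.228, 338.533]}
4470 ((466.7445068359375, -195.91854858398438), (67.23342895507812, 119.69763946533203), 14.409207344055176)
```

View pics/w1.png

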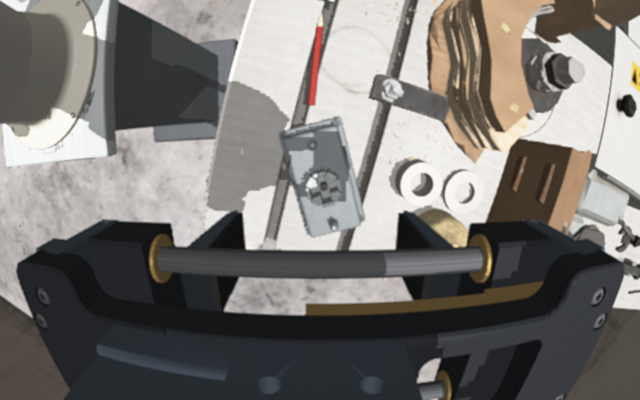

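The wrist view shows the housing, hub (323,187) and two pins (313,144), (334,224). I'll go lower for a sharper look.

```bash
python3 -m creep '0 0 5 0 0 0;0 0 10.5 0 0 0;0 0 10.5 0 0 0;0 0 10.5 0 0 0;0 0 10.5 0 0 0'
python3 - <<'E'
from h import *
row([464,-193,130],0)
m,p,d=grab('wrist'); np.savez('w2.npz',p=p,d=d,**m)
save('w2.png',cv2.resize(p[60:330,200:440],None,fx=2.2,fy=2.2,interpolation=cv2.INTER_CUBIC))
P=wcloud(m,d); Q=P[(abs(P[...,2]-45)<4)&(d>0)&(abs(P[...,0]-464)<80)&(abs(P[...,1]+193)<90)]
print(len(Q),cv2.minAreaRect(Q[:,:2].astype(np.float32)))
Q=P[(abs(P[...,2]-73)<4)&(d>0)&(abs(P[...,0]-464)<25)&(abs(P[...,1]+193)<25)]
print('hub',cv2.minEnclosingCircle(Q[:,:2].astype(np.float32)),np.median(Q[:,2]))
E
```

```text
clock: 1.85
tool_pos: [465.0, -194.2, 131.8]
eef_rot: [[0.005, 1.0, 0.002], [1.0, -0.005, -0.001], [-0.001, 0.002, -1.0]]
contact_force: [-0.6, 0.1, 0.1]
gripper_width: 91.6
gripper_force: 0.0
tcp [ 465.  -194.2  131.8] t 1.85 F [-0.6  0.1  0.1] w 91.6
row [ 0.12 -0.1   0.18] [ 0.002   0.0011 -0.0047] yaw -0.27
6646 ((466.6566467285156, -195.7962188720703), (66.62226104736328, 119.62642669677734), 14.235206604003906)
hub ((466.526123046875, -195.98057556152344), 19.112895965576172) 73.20295557515564
```

View pics/w2.png

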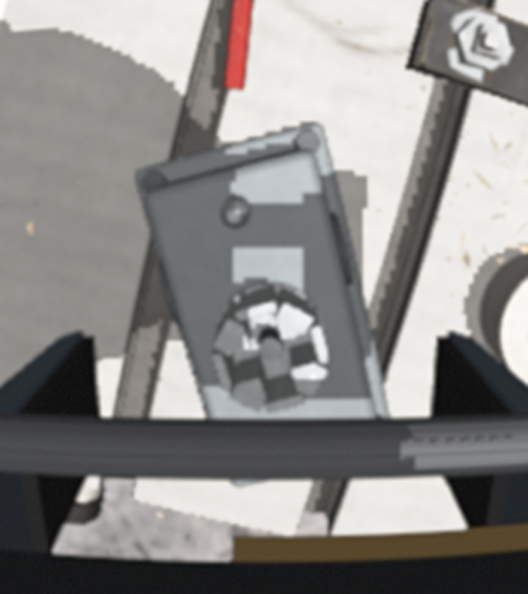

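The crop shows the hub with its cross socket at (268,345) and one pin at (236,210). Next I get the socket angle and pins from depth, then move over the plate.

```bash
cat >> h.py <<'E'
def load(f):
    z=np.load(f); return {k:z[k] for k in('fx','fy','cx','cy','R','t')},z['p'],z['d']
def fourfold(x,y,w):  # angle (deg, mod 90) of four-fold lobes
    return np.degrees(np.angle((w*np.exp(4j*np.arctan2(y,x))).sum()))/4
E
python3 - <<'E'
from h import *
m,p,d=load('w2.npz'); P=wcloud(m,d)
c=np.array([466.5,-196])
v,u=np.mgrid[:400,:640]; X=onz(m,np.stack([u,v],-1).reshape(-1,2),73).reshape(400,640,3)[...,:2]-c
r=np.hypot(X[...,0],X[...,1]); k=(r>7)&(r<13.5); deep=P[...,2]<66
print('n',k.sum(),deep[k].sum(),'slot angle',fourfold(X[...,0][k],X[...,1][k],deep[k]), 'hi',fourfold(X[...,0][k],X[...,1][k],~deep[k]))
a=np.degrees(np.arctan2(X[...,1],X[...,0]))%360
print([ (b,round(deep[k&(abs((a-b+180)%360-180)<5)].mean(),2)) for b in range(0,360,10)])
Q=P[(P[...,2]>54)&(P[...,2]<68)&(np.hypot(P[...,0]-c[0],P[...,1]-c[1])>30)&(np.hypot(P[...,0]-c[0],P[...,1]-c[1])<60)&(d>0)]
print(len(Q),Q[:,2].max() if len(Q) else 0,Q.mean(0) if len(Q) else 0)
row([466,91,135],0)
E
```

```text
n 800 426 slot angle 16.29634816211354 hi -28.50146868431534
[(0, np.float64(0.5)), (10, np.float64(1.0)), (20, np.float64(1.0)), (30, np.float64(1.0)), (40, np.float64(0.67)), (50, np.float64(0.21)), (60, np.float64(0.05)), (70, np.float64(0.21)), (80, np.float64(0.62)), (90, np.float64(1.0)), (100, np.float64(1.0)), (110, np.float64(1.0)), (120, np.float64(1.0)), (130, np.float64(0.57)), (140, np.float64(0.13)), (150, np.float64(0.14)), (160, np.float64(0.18)), (170, np.float64(0.58)), (180, np.float64(1.0)), (190, np.float64(0.91)), (200, np.float64(0.95)), (210, np.float64(0.74)), (220, np.float64(0.05)), (230, np.float64(0.0)), (240, np.float64(0.0)), (250, np.float64(0.05)), (260, np.float64(0.41)), (270, np.float64(0.68)), (280, np.float64(0.68)), (290, np.float64(0.75)), (300, np.float64(0.74)), (310, np.float64(0.74)), (320, np.float64(0.36)), (330, np.float64(0.1)), (340, np.float64(0.0)), (350, np.float64(0.0))]
151 67.26356257992629 [ 455.29302038 -151.10004885   62.4814742 ]
tcp [ 465.2 -194.2  132. ] t 1.9 F [ 0.7 -0.1  1. ] w 91.2
row [28.52 -0.05 -0.34] [ 0.0028  0.0016 -0.0044] yaw -0.25
```

```bash
python3 -m creep '28.5 0 -0.3 0 0 0;28.5 0 -0.3 0 0 0;28.5 0 -0.3 0 0 0;28.5 0 -0.3 0 0 0;28.5 0 -0.3 0 0 0;28.5 0 -0.3 0 0 0;28.5 0 -0.3 0 0 0;28.5 0 -0.3 0 0 0;28.5 0 -0.3 0 0 0' >/dev/null
python3 - <<'E'
from h import *
row([466,91,135],0)
m,p,d=grab('wrist'); np.savez('w3.npz',p=p,d=d,**m)
save('w3.png',cv2.resize(p[60:330,200:440],None,fx=2.2,fy=2.2,interpolation=cv2.INTER_CUBIC))
P=wcloud(m,d);c=np.array([466,91])
r=np.hypot(P[...,0]-c[0],P[...,1]-c[1])
Q=P[(abs(P[...,2]-34)<4)&(d>0)&(r<40)]
print('collar',cv2.minEnclosingCircle(Q[:,:2].astype(np.float32)),np.median(Q[:,2]))
v,u=np.mgrid[:400,:640]; X=onz(m,np.stack([u,v],-1).reshape(-1,2),8).reshape(400,640,3)
r=np.hypot(X[...,0]-c[0],X[...,1]-c[1])
k=((P[...,2]<4.5)&(r>37)&(r<54)&(d>0)).astype(np.uint8)
n,l,st,ce=cv2.connectedComponentsWithStats(k)
for i in range(1,n): 
    if st[i,4]>8: print(st[i],X[l==i].mean(0)[:2], np.degrees(np.arctan2(*(X[l==i].mean(0)[:2]-c)[::-1])))
E
```

```text
tcp [465.9  90.9 133.9] t 2.8 F [-1.4 -0.4  0.1] w 90.9
row [ 0.01  0.01 -0.11] [ 0.0017  0.0001 -0.0045] yaw -0.26
collar ((467.9544372558594, 88.95391845703125), 30.2504940032959) 34.23407291744323
[ 262  139   43   94 1624] [427.82273012 103.98916643] 161.21000189700976
[331 144  14  13 146] [481.46764996 133.01264417] 69.78798119639204
[ 342  163   38   84 1209] [507.04791926  79.82377817] -15.230866167587465
[303 238  13  11  98] [454.61403675  45.66152632] -104.0972965563467
```

View pics/w3.png

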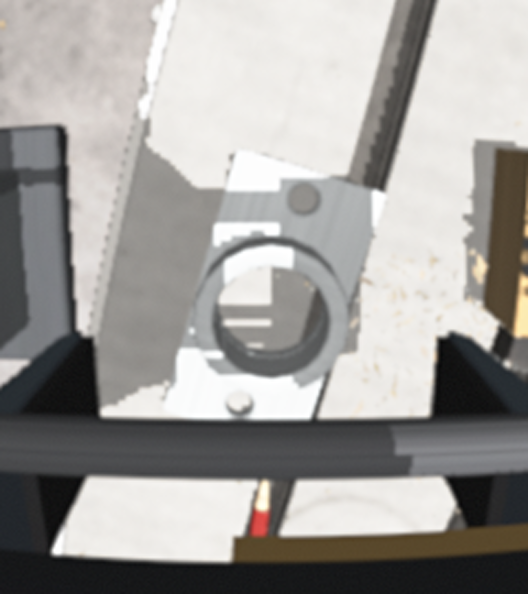

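The plate sits square in view: collar at about (272,305), holes at (304,198) and (239,402). The plate's centre is about (467,90), with its short axis at −17°. Descending to grip.

```bash
python3 -c "
from h import *
row([467,90.3,37],-17.1)"
```

```text
tcp [465.8  90.7 133.6] t 2.85 F [ 0.7 -0.3  0.4] w 91.2
row [-0.04  0.11  9.66] [ 1.200e-03 -1.000e-04  2.932e-01] yaw -0.3
```

```bash
python3 -m creep '0 0.1 3 0 0 0.15;0 0.1 5 0 0 0.293;0 0.1 8 0 0 0.293;0 0.1 9.6 0 0 0.293;0 0.1 9.6 0 0 0.293;0 0.1 9.6 0 0 0.293' && python3 -m creep '0 0 0 0 0 0;0 0 0 0 0 0;0 0 0 0 0 0;0 0 0 0 0 0;0 0 0 0 0 0;0 0 0 0 0 0;0 0 0 0 0 0;0 0 0 0 0 0' 0.5 30
```

```text
clock: 3.45
tool_pos: [466.5, 90.9, 37.3]
eef_rot: [[0.294, 0.956, -0.0], [0.956, -0.294, -0.0], [-0.0, -0.0, -1.0]]
contact_force: [-1.0, -0.6, 0.6]
gripper_width: 91.5
gripper_force: 0.0
clock: 4.25
tool_pos: [466.8, 91.7, 37.4]
eef_rot: [[0.292, 0.956, 0.001], [0.956, -0.292, 0.0], [0.0, 0.001, -1.0]]
contact_force: [-0.3, -1.4, 7.9]
gripper_width: 60.2
gripper_force: 30.0
```

```bash
python3 -m creep '0 0 -2 0 0 0;0 0 -6 0 0 0;0 0 -10.3 0 0 0;0 0 -10.3 0 0 0;0 0 -10.3 0 0 0'
python3 - <<'E'
from h import *
m,p,d=grab('wrist'); s=env.observe(); np.savez('w4.npz',p=p,d=d,**m)
P=wcloud(m,d);t=np.array(s['tool_pos']);R=np.array(s['eef_rot'])
T=(P-t)@R; r=np.hypot(T[...,0],T[...,1])
zu=37
Q=T[(abs(T[...,2]-3)<3)&(d>0)&(r<42)]
print('collar',cv2.minEnclosingCircle(Q[:,:2].astype(np.float32)),np.median(Q[:,2]))
v,u=np.mgrid[:400,:640]
X=(onz(m,np.stack([u,v],-1).reshape(-1,2),t[2]-29).reshape(400,640,3)-t)@R
r=np.hypot(X[...,0],X[...,1]); print('platez',np.median(T[...,2][(r>36)&(r<50)&(abs(X[...,1])<25)&(d>0)&(T[...,2]<40)]))
k=((T[...,2]>45)&(r>37)&(r<56)&(abs(X[...,1])<25)&(d>0)).astype(np.uint8)
n,l,st,ce=cv2.connectedComponentsWithStats(k)
for i in range(1,n):
    if st[i,4]>8: print(st[i],X[l==i].mean(0)[:2])
row([465.5,-194.5,140],14.1)
E
```

```text
clock: 4.75
tool_pos: [466.4, 91.8, 140.4]
eef_rot: [[0.293, 0.956, 0.002], [0.956, -0.293, 0.0], [0.001, 0.001, -1.0]]
contact_force: [0.1, -0.2, -3.1]
gripper_width: 60.1
gripper_force: 30.0
collar ((7.9424262046813965, 0.008521443232893944), 39.2772216796875) 2.3003233701297416
platez 27.529124075811417
[310 153  20  20 298] [44.60116015  0.17606522]
tcp [465.8  91.7 139.4] t 4.8 F [-0.8 -0.1 -3.4] w 60.2
row [-27.37   8.35  -0.06] [-7.00e-04  1.00e-04 -5.43e-01] yaw -17.01
```

```bash
python3 -m creep '-27.35 8.38 0 0 0 -0.543;-27.35 8.38 0 0 0 -0.543;-27.35 8.38 0 0 0 -0.543;-27.35 8.38 0 0 0 -0.543;-27.35 8.38 0 0 0 -0.543;-27.35 8.38 0 0 0 -0.543;-27.35 8.38 0 0 0 -0.543;-27.35 8.38 1.2 0 0 -0.543;-27.35 8.38 1.2 0 0 -0.543;-27.35 8.38 1.2 0 0 -0.543;-27.35 8.38 1.2 0 0 -0.543'
python3 - <<'E'
from h import *
row([465.8,-194.5,125],14.1)
m,p,d=grab('wrist'); s=env.observe(); np.savez('w5.npz',p=p,d=d,**m)
save('w5.png',cv2.resize(p[100:280,230:410],None,fx=3.3,fy=3.3,interpolation=cv2.INTER_CUBIC))
E
```

```text
clock: 5.9
tool_pos: [466.2, -193.6, 127.6]
eef_rot: [[-0.244, 0.97, -0.001], [0.97, 0.244, 0.001], [0.001, -0.001, -1.0]]
contact_force: [-0.9, 0.2, -3.5]
gripper_width: 60.3
gripper_force: 30.0
tcp [ 466.2 -193.6  127.6] t 5.9 F [-0.9  0.2 -3.5] w 60.3
row [-0.07 -0.06  0.26] [-0.0008 -0.0008  0.0008] yaw 14.15
```

View pics/w5.png

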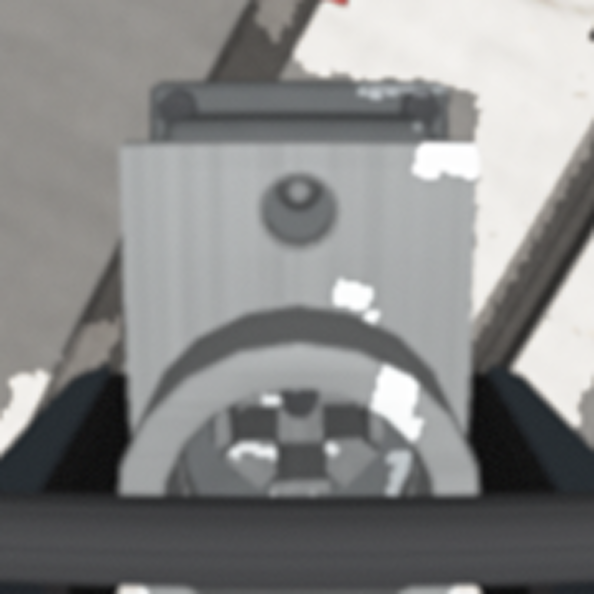

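The held plate's front hole at crop (299,210) shows the pin tip inside at (299,192). The hub is in the bore, and lateral alignment is good.

Run:
```python
from h import *
m,p,d=load('w5.npz'); t=np.array([466.2,-193.7,127.6]); s=env.observe();R=np.array(s['eef_rot'])
for n,uv,zs in(('hole',(320.6,163.6),(98.6,100.1)),('pin',(320.6,158.2),(65,))):
    for z in zs: print(n,z,(onz(m,uv,z)-t)@R)
```

```text
hole 98.6 [[44.06316008 -0.14302174 29.01425726]]
hole 100.1 [[44.2787469  -0.14586683 27.5143275 ]]
pin 65 [[42.94134366 -0.08328655 62.61388079]]
```

```bash
python3 -m creep '-0.11 0 0 0 0 0;-0.11 0 1 0 0 0;-0.11 0 2 0 0 0;-0.11 0 2 0 0 0;-0.11 0 2 0 0 0'
python3 - <<'E'
from h import *
row([465.8,-194.5,106],14.1)
m,p,d=grab('wrist'); s=env.observe(); np.savez('w6.npz',p=p,d=d,**m)
g=cv2.cvtColor(p[140:185,300:345],cv2.COLOR_RGB2GRAY)
save('w6.png',cv2.resize(p[130:250,250:390],None,fx=4,fy=4,interpolation=cv2.INTER_CUBIC))
E
```

```text
clock: 6.45
tool_pos: [466.4, -195.3, 107.4]
eef_rot: [[-0.244, 0.97, -0.001], [0.97, 0.244, 0.001], [0.001, -0.001, -1.0]]
contact_force: [-0.8, -0.3, -2.0]
gripper_width: 60.1
gripper_force: 30.0
tcp [ 466.4 -195.3  107.4] t 6.45 F [-0.8 -0.3 -2. ] w 60.1
row [ 0.09 -0.04  0.14] [-0.0008 -0.0008 -0.0001] yaw 14.1
```

View pics/w6.png

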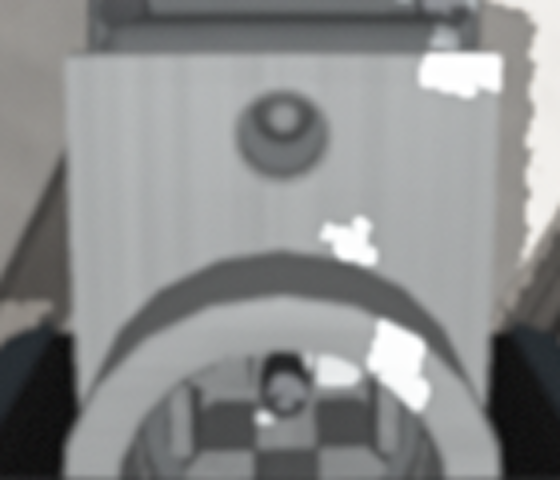

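Pin tip (283,118) in the hole (282,135) gives about 0.5 mm forward error. I'll correct that and descend.

```bash
python3 -m creep '0.04 0 0 0 0 0;0.04 0 0.5 0 0 0;0.04 0 1 0 0 0;0.04 0 1.3 0 0 0;0.04 0 1.3 0 0 0' && python3 -m creep '0 0 0.4 0 0 0;0 0 0.8 0 0 0;0 0 0.8 0 0 0'
```

```text
clock: 7.0
tool_pos: [466.3, -194.9, 94.4]
eef_rot: [[-0.243, 0.97, -0.001], [0.97, 0.243, 0.0], [0.001, -0.001, -1.0]]
contact_force: [0.7, -0.2, -3.1]
gripper_width: 60.1
gripper_force: 30.0
clock: 7.3
tool_pos: [466.3, -194.9, 86.4]
eef_rot: [[-0.244, 0.97, -0.001], [0.97, 0.244, 0.0], [0.001, -0.001, -1.0]]
contact_force: [-0.0, -0.1, -2.3]
gripper_width: 60.2
gripper_force: 30.0
```

```bash
python3 -m creep '0 0 0.2 0 0 0;0 0 0.35 0 0 0;0 0 0.35 0 0 0' && python3 -m creep '0 0 0.1 0 0 0;0 0 0.2 0 0 0;0 0 0.2 0 0 0'
```

```text
clock: 7.6
tool_pos: [466.5, -195.0, 83.3]
eef_rot: [[-0.243, 0.97, -0.0], [0.97, 0.243, 0.0], [0.0, -0.0, -1.0]]
contact_force: [-0.1, 0.1, -3.0]
gripper_width: 59.7
gripper_force: 30.0
clock: 7.9
tool_pos: [466.6, -195.1, 82.2]
eef_rot: [[-0.244, 0.97, 0.001], [0.97, 0.244, -0.0], [-0.001, 0.0, -1.0]]
contact_force: [-5.1, 1.8, 17.3]
gripper_width: 59.8
gripper_force: 30.0
```

```bash
python3 -m creep '0 0 0 0 0 0;0 0 0 0 0 0;0 0 0 0 0 0;0 0 0 0 0 0;0 0 0 0 0 0;0 0 0 0 0 0' 1 && python3 -m creep '0 0 -3 0 0 0;0 0 -7 0 0 0;0 0 -7 0 0 0;0 0 -7 0 0 0;0 0 -7 0 0 0'
python3 - <<'E'
from h import *
m,p,d=grab('wrist'); s=env.observe(); np.savez('w7.npz',p=p,d=d,**m)
P=wcloud(m,d);t=np.array(s['tool_pos']);R=np.array(s['eef_rot']);T=(P-t)@R
k=(np.hypot(T[...,0],T[...,1])>34)&(abs(T[...,1])<26)&(T[...,0]>30)&(T[...,0]<52)&(d>0)&(abs(P[...,2]-52)<5)
A=np.c_[T[k][:,:2],np.ones(k.sum())]; print('plane',np.linalg.lstsq(A,P[k][:,2],rcond=None)[0],np.median(P[k][:,2]))
mt,pt,dt=grab('top'); Q=cloud(mt,dt); 
for n,a,b in(('plate',49,58),('collar',74,84),('hub',68,73.9)):
    q=Q[(abs(Q[...,0]-465)<70)&(abs(Q[...,1]+194)<70)&(Q[...,2]>a)&(Q[...,2]<b)]
    if len(q)>5: print(n,len(q),cv2.minAreaRect(q[:,:2].astype(np.float32)),np.median(q[:,2]))
row([592,119.5,200],0)
E
```

```text
clock: 8.5
tool_pos: [466.6, -195.0, 81.4]
eef_rot: [[-0.244, 0.97, -0.0], [0.97, 0.244, 0.0], [0.0, -0.0, -1.0]]
contact_force: [-0.2, -0.1, 0.8]
gripper_width: 91.4
gripper_force: 0.0
clock: 9.0
tool_pos: [466.1, -194.8, 150.8]
eef_rot: [[-0.244, 0.97, -0.001], [0.97, 0.244, 0.001], [0.001, -0.001, -1.0]]
contact_force: [0.0, 0.4, -0.5]
gripper_width: 91.0
gripper_force: 0.0
plane [-4.24363712e-03  2.39695510e-03  5.35456763e+01] 53.42210506877882
plate 528 ((456.9286804199219, -163.309326171875), (62.07959747314453, 51.58123016357422), 13.782608985900879) 52.38946787988132
collar 116 ((464.1927795410156, -172.5472869873047), (47.52833938598633, 15.710551261901855), 5.485995769500732) 77.99613818870921
hub 17 ((464.656494140625, -171.58505249023438), (48.08161544799805, 12.475624084472656), 1.4925904273986816) 71.17351082864478
tcp [ 466.  -194.7  150.5] t 9.1 F [ 0.4 -0.2  1. ] w 91.4
row [27.42 19.86 -4.94] [-0.0015 -0.0011  0.2459] yaw 14.09
```

Run:
```python
from h import *
z=np.load('top0.npz');m=env.camera_model('top');P=cloud(m,z['d'])
dx=P[...,0]-592.3;dy=P[...,1]-119.7;r=np.hypot(dx,dy);a=np.degrees(np.arctan2(dy,dx))%180
for lo,hi,name,R0 in((48,400,'fingers',75),(120,400,'body',130)):
    k=(P[...,2]>lo)&(r>38)&(r<R0)&(z['d']>0)
    print(name,k.sum(),np.histogram(np.degrees(np.arctan2(dy,dx))[k],12,(-180,180))[0], P[...,2][k].max() if k.any() else 0, r[k].min() if k.any() else 0)
m,p,d=load('w7.npz');P=wcloud(m,d);t=np.array([466.1,-194.8,150.8])
Q=P[(abs(P[...,2]-73)<2.5)&(np.hypot(P[...,0]-466,P[...,1]+195)<21)&(d>0)]
c,_=cv2.minEnclosingCircle(Q[:,:2].astype(np.float32));print('hub',c,_,len(Q))
c=np.array([466.5,-196])
v,u=np.mgrid[:400,:640]; X=onz(m,np.stack([u,v],-1).reshape(-1,2),73).reshape(400,640,3)[...,:2]-c
r=np.hypot(X[...,0],X[...,1]); k=(r>7)&(r<13.5); deep=P[...,2]<66
print(k.sum(),deep[k].sum(),fourfold(X[...,0][k],X[...,1][k],deep[k]))
print(env.observe()['joint_positions'])
```

```text
fingers 0 [0 0 0 0 0 0 0 0 0 0 0 0] 0 0
body 36 [ 0  0  0  0 36  0  0  0  0  0  0  0] 122.55837839477056 113.50410323452661
hub (466.2950134277344, -196.1361541748047) 19.05430793762207 997
697 385 15.49379513557603
[-2.94583067e+01  2.53691628e+01  9.97779587e+01  2.76882054e-03
  5.49580988e+01 -4.35498710e+01]
```

```bash
python3 -m creep '0 0 -5 0 0 0;27.4 20 -5 0 0 0.246;27.4 20 -5 0 0 0.246;27.4 20 -5 0 0 0.246;27.4 20 -5 0 0 0.246;27.4 20 -5 0 0 0.246;27.4 20 -5 0 0 0.246;27.4 20 -5 0 0 0.246;27.4 20 -5 0 0 0.246;27.4 20 -5 0 0 0.246;27.4 20 -5 0 0 0.246' >/dev/null
python3 - <<'E'
from h import *
m,p,d=grab('wrist'); P=wcloud(m,d)
for n,lo,hi,R0 in(('boss',77,84,25),('disc',48,57,42)):
    q=P[(P[...,2]>lo)&(P[...,2]<hi)&(np.hypot(P[...,0]-592,P[...,1]-119)<R0)&(d>0)]
    print(n,len(q),cv2.minEnclosingCircle(q[:,:2].astype(np.float32)),np.median(q[:,2]))
row([593,118.5,80.5],0)
E
```

```text
boss 730 ((594.6141357421875, 117.63320922851562), 14.072693824768066) 80.42910627465099
disc 2243 ((594.4830322265625, 117.62918853759766), 33.649574279785156) 52.39167796044234
tcp [593.3 118.3 200.9] t 10.25 F [ 0.4  1.1 -0.3] w 91.3
row [ 2.000e-02 -1.000e-02  1.204e+01] [-0.0012  0.0003 -0.0011] yaw -0.07
```

```bash
python3 -m creep '0 0 4 0 0 0;0 0 8 0 0 0;0 0 11 0 0 0;0 0 12 0 0 0;0 0 12 0 0 0;0 0 12 0 0 0' && python3 -m creep '0 0 0 0 0 0;0 0 0 0 0 0;0 0 0 0 0 0;0 0 0 0 0 0;0 0 0 0 0 0;0 0 0 0 0 0;0 0 0 0 0 0;0 0 0 0 0 0;0 0 0 0 0 0;0 0 0 0 0 0' 0.15 55
```

```text
clock: 10.85
tool_pos: [594.6, 119.0, 82.7]
eef_rot: [[0.001, 1.0, 0.002], [1.0, -0.001, 0.0], [0.0, 0.002, -1.0]]
contact_force: [-0.2, -0.4, 0.3]
gripper_width: 91.1
gripper_force: 0.0
clock: 11.85
tool_pos: [593.8, 119.4, 81.4]
eef_rot: [[-0.0, 1.0, 0.0], [1.0, 0.0, 0.0], [0.0, 0.0, -1.0]]
contact_force: [0.8, 0.4, -0.5]
gripper_width: 26.6
gripper_force: 55.0
```

```bash
python3 -m creep '0 0 -3 0 0 0;0 0 -7 0 0 0;0 0 -12 0 0 0;0 0 -17 0 0 0;0 0 -20 0 0 0;0 0 -20 0 0 0' && python3 -m creep '20 -15 -4 0 0.14 0;20 -15 -4 0 0.28 0;20 -15 -4 0 0.42 0;20 -15 -4 0 0.56 0;20 -15 -4 0 0.7 0;20 -15 -4 0 0.84 0;20 -15 -4 0 0.98 0;20 -15 -4 0 1.12 0;20 -15 -4 0 1.26 0;20 -15 -4 0 1.4 0;20 -15 -4 0 1.5 0;20 -15 -4 0 1.5 0'
python3 - <<'E'
from h import *
s=env.observe();m,p,d=grab('side'); np.savez('s8.npz',p=p,d=d,**m)
t=np.array(s['tool_pos']);R=np.array(s['eef_rot']);print(np.round(s['joint_positions'],1))
c=np.array(m['R'])@(t+54*R[:,2])+m['t']; u,v=m['fx']*c[0]/c[2]+m['cx'],m['fy']*c[1]/c[2]+m['cy'];print(u,v,c[2])
u,v=int(u),int(v); save('s8.png',cv2.resize(p[max(v-50,0):v+50,max(u-50,0):u+50],None,fx=5,fy=5,interpolation=cv2.INTER_CUBIC))
E
```

```text
clock: 12.45
tool_pos: [595.5, 119.6, 286.0]
eef_rot: [[-0.0, 1.0, 0.007], [1.0, 0.0, 0.001], [0.001, 0.007, -1.0]]
contact_force: [0.0, 0.4, -3.6]
gripper_width: 26.5
gripper_force: 55.0
clock: 13.65
tool_pos: [443.9, 318.9, 318.6]
eef_rot: [[0.007, 1.0, 0.001], [0.069, -0.002, 0.998], [0.998, -0.007, -0.069]]
contact_force: [-0.8, 0.1, -2.9]
gripper_width: 27.1
gripper_force: 55.0
[ -8.7  36.7 114.4  80.5  90.7 -61. ]
340.8687515033265 187.998676501436 543.6187199241347
```

View pics/s8.png

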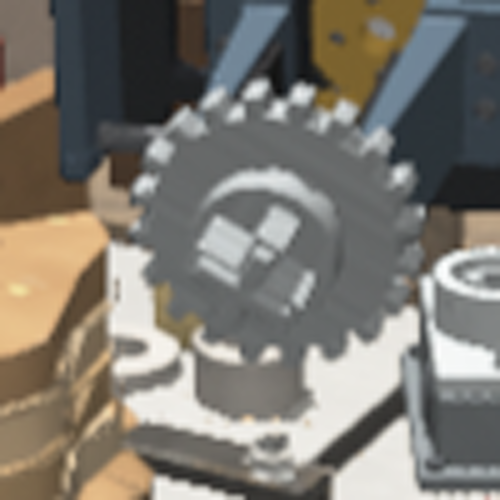

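The side view shows the gear end-on with the spline cross at crop (255,258) and its arms rotated. I'll take the angle from depth in the tool frame.

Run:
```python
from h import *
m,p,d=load('s8.npz'); P=cloud(m,d); s=env.observe()
T=(P-np.array(s['tool_pos']))@np.array(s['eef_rot'])
k=(np.hypot(T[...,0],T[...,1])<60)&(d>0)&(T[...,2]>20)&(T[...,2]<80)
print(np.histogram(T[k][:,2],np.arange(20,80,3)))
disc=T[k&(T[...,2]>22)&(T[...,2]<40)]; print('disc',cv2.minEnclosingCircle(disc[:,:2].astype(np.float32)))
for lo in(52,56,60):
    q=T[k&(T[...,2]>lo)&(np.hypot(T[...,0],T[...,1])<20)]
    (cx,cy),r=cv2.minEnclosingCircle(q[:,:2].astype(np.float32)); x,y=q[:,0]-cx,q[:,1]-cy; rr=np.hypot(x,y)
    w=(rr>5)*rr**2
    print(lo,len(q),(cx,cy),r,'ang',fourfold(x,y,w),'mean',q[:,:2].mean(0), cv2.minAreaRect(q[:,:2].astype(np.float32)))
f=T[k&(T[...,2]>60)&(np.hypot(T[...,0],T[...,1])<20)]
g=np.full((30,30),'.');
for a,b in f[:,:2]: g[int(15-a/1.3)%30,int(15+b/1.3)%30]='#'
print('\n'.join(''.join(r) for r in g))
```

```text
(array([   5,    2,    1,   51,   92,  162, 1281,  123,   40,  207,  111,
         35,   27,   37,   47,  103,  133,    2,    0]), array([20, 23, 26, 29, 32, 35, 38, 41, 44, 47, 50, 53, 56, 59, 62, 65, 68,
       71, 74, 77]))
disc ((-2.6882283687591553, -0.46787136793136597), 34.249298095703125)
52 401 (-2.104194164276123, -0.22180509567260742) 13.303973197937012 ang -28.716974574928972 mean [-0.04321301 -1.42803853] ((-1.9097013473510742, -0.34009361267089844), (22.861278533935547, 22.122737884521484), 13.805511474609375)
56 349 (-2.104194164276123, -0.22180509567260742) 13.303973197937012 ang -28.944506553827843 mean [-0.35364202 -1.10438491] ((-1.9769487380981445, -0.10754776000976562), (22.43622589111328, 22.116352081298828), 15.697358131408691)
60 310 (-2.104194164276123, -0.22180509567260742) 13.303973197937012 ang -28.662267212849187 mean [-0.702207   -1.05837265] ((-1.9762954711914062, -0.10693931579589844), (22.471349716186523, 22.0780029296875), 15.545095443725586)
..............................
..............................
..............................
..............................
..............................
..............................
...........##.................
..........###.................
........######................
........#####........##.......
........#######......##.......
.........#.###....#####.......
.........###############......
..........##############......
...........###########.#......
..........#######.###.#.......
.........#####.####...........
.......##########.............
......#####.##.###............
.....######.#######...........
.....#####.##..###.#..........
......#####...#.####..........
.......#.......######.........
.......#.......#.##.#.........
................####.#........
................##............
.................#............
..............................
..............................
..............................
```

Spline angle is −28.7° in the tool frame, so I need tool yaw −12.7° over the hub (slot 16°). Un-tilting now.

```bash
python3 -m creep '0 0 0 0 -0.14 0;0 0 -3 0 -0.28 0;0 0 -6 0 -0.42 0;0 0 -9 0 -0.56 0;0 0 -12 0 -0.7 0;0 0 -15 0 -0.84 0;0 0 -15 0 -0.98 0;0 0 -15 0 -1.12 0;0 0 -15 0 -1.26 0;0 0 -15 0 -1.4 0;0 0 -15 0 -1.5 0;0 0 -15 0 -1.5 0' && python3 -c "
from h import *
row([466,-194,210],-12.7)"
```

```text
clock: 14.9
tool_pos: [444.0, 171.7, 334.0]
eef_rot: [[-0.002, 1.0, 0.007], [1.0, 0.002, -0.002], [-0.002, 0.007, -1.0]]
contact_force: [-0.2, 0.6, -1.6]
gripper_width: 26.8
gripper_force: 55.0
tcp [444.  171.7 334. ] t 14.9 F [-0.2  0.6 -1.6] w 26.8
row [-36.55   2.04  12.48] [0.007  0.0011 0.2236] yaw 0.11
```

```bash
python3 -m creep '-36.5 2 12.5 0 0 0.224;-36.5 2 12.5 0 0 0.224;-36.5 2 12.5 0 0 0.224;-36.5 2 12.5 0 0 0.224;-36.5 2 12.5 0 0 0.224;-36.5 2 12.5 0 0 0.224;-36.5 2 12.5 0 0 0.224;-36.5 2 12.5 0 0 0.224;-36.5 2 12.5 0 0 0.224;-36.5 2 12.5 0 0 0.224;-36.5 2 12.5 0 0 0.224;-36.5 2 12.5 0 0 0.224' >/dev/null
python3 - <<'E'
from h import *
row([466,-194,210],-12.7)
m,p,d=grab('wrist'); s=env.observe(); np.savez('w9.npz',p=p,d=d,**m)
P=wcloud(m,d);t=np.array(s['tool_pos']);T=(P-t)@np.array(s['eef_rot'])
k=(abs(T[...,2]-29)<5)&(np.hypot(T[...,0],T[...,1])<42)&(d>0); q=T[k][:,:2].astype(np.float32)
print('disc wrist',len(q),cv2.minEnclosingCircle(q),np.median(T[k][:,2]), np.hypot(*(q.T)).max(), q.max(0),q.min(0))
mt,pt,dt=grab('top'); np.savez('t9.npz',p=pt,d=dt,**mt)
Q=cloud(mt,dt); T2=(Q-t)@np.array(s['eef_rot'])
k=(abs(T2[...,2]-29)<5)&(np.hypot(T2[...,0],T2[...,1])<42)&(dt>0); q=T2[k][:,:2].astype(np.float32)
print('disc top',len(q)); 
if len(q)>5: print(cv2.minEnclosingCircle(q),q.max(0),q.min(0))
save('w9.png',cv2.resize(p[60:330,170:470],None,fx=2,fy=2))
E
```

```text
tcp [ 463.9 -194.5  207.8] t 16.1 F [-0.4  0.3 -2.8] w 27.1
row [ 0.09  0.19 -0.22] [ 0.0017 -0.0001 -0.0018] yaw -12.8
disc wrist 2531 ((-1.9430822134017944, -0.20953510701656342), 33.78264617919922) 28.948149881738622 35.731792 [31.45601 32.57246] [-35.197937 -32.806366]
disc top 144
((22.823837280273438, -2.7598228454589844), 23.6724796295166) [33.337467 20.902489] [ 18.310661 -26.422134]
```

View pics/w9.png

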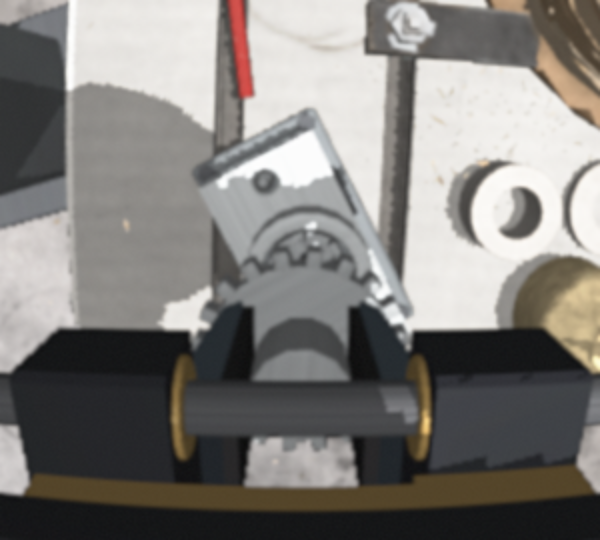

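The gear is centred in the grip and over the hub, with the plate seated below it (pin at (265,180)). Gear centre in tool is about (−1.9, −0.2) as the camera sees it. Aligning and descending.

```bash
python3 -c "
from h import *
row([466.7,-194.15,150],-12.7)"
```

```text
tcp [ 464.  -194.5  207.6] t 16.2 F [-0.9  0.7 -2.3] w 26.7
row [0.09 0.25 5.76] [ 0.0011  0.     -0.0014] yaw -12.78
```

```bash
python3 -m creep '0.09 0.25 2 0 0 0;0.09 0.25 4 0 0 0;0.09 0.25 5.7 0 0 0;0.09 0.25 5.7 0 0 0;0.09 0.25 5.7 0 0 0;0.09 0.25 5.7 0 0 0' ; python3 -c "
from h import *
row([466.7,-194.15,142],-12.7)"
```

```text
clock: 16.8
tool_pos: [467.0, -194.9, 151.0]
eef_rot: [[0.222, 0.975, 0.001], [0.975, -0.222, -0.001], [-0.0, 0.001, -1.0]]
contact_force: [0.2, 0.1, -1.8]
gripper_width: 26.9
gripper_force: 55.0
tcp [ 467.  -194.9  151. ] t 16.8 F [ 0.2  0.1 -1.8] w 26.9
row [ 0.07 -0.05  0.9 ] [ 0.0014  0.0004 -0.002 ] yaw -12.81
```

```bash
python3 -m creep '0.06 -0.04 0.3 0 0 0;0.06 -0.04 0.6 0 0 0;0.06 -0.04 0.9 0 0 0;0.06 -0.04 0.9 0 0 0' ; python3 -m creep '0 0 0.2 0 0 0;0 0 0.4 0 0 0;0 0 0.4 0 0 0'
```

```text
clock: 17.2
tool_pos: [466.0, -194.1, 140.7]
eef_rot: [[0.222, 0.975, -0.001], [0.975, -0.222, 0.0], [0.0, -0.001, -1.0]]
contact_force: [-1.6, 0.7, -3.2]
gripper_width: 26.9
gripper_force: 55.0
clock: 17.5
tool_pos: [466.1, -194.2, 136.8]
eef_rot: [[0.222, 0.975, -0.0], [0.975, -0.222, 0.0], [0.0, -0.0, -1.0]]
contact_force: [-0.1, 0.7, -2.6]
gripper_width: 26.9
gripper_force: 55.0
```

```bash
python3 -m creep '0 0 0.2 0 0 0;0 0 0.4 0 0 0;0 0 0.4 0 0 0' ; python3 -m creep '0 0 0.2 0 0 0;0 0 0.4 0 0 0;0 0 0.4 0 0 0'
```

```text
clock: 17.8
tool_pos: [466.1, -194.1, 132.8]
eef_rot: [[0.222, 0.975, -0.0], [0.975, -0.222, 0.0], [0.0, -0.0, -1.0]]
contact_force: [0.3, -0.0, -2.7]
gripper_width: 27.2
gripper_force: 55.0
clock: 18.1
tool_pos: [466.2, -194.2, 128.9]
eef_rot: [[0.222, 0.975, 0.0], [0.975, -0.222, -0.0], [-0.0, 0.0, -1.0]]
contact_force: [-0.4, 0.1, 1.7]
gripper_width: 26.9
gripper_force: 55.0
```

```bash
python3 -m creep '0 0 0.2 0 0 0;0 0 0.4 0 0 0;0 0 0.5 0 0 0;0 0 0.5 0 0 0' ; python3 -m creep '0 0 0.1 0 0 0;0 0 0.2 0 0 0;0 0 0.2 0 0 0'
```

```text
clock: 18.5
tool_pos: [466.2, -194.2, 124.0]
eef_rot: [[0.222, 0.975, 0.0], [0.975, -0.222, -0.0], [-0.0, 0.0, -1.0]]
contact_force: [-0.1, 1.1, 3.0]
gripper_width: 27.1
gripper_force: 55.0
clock: 18.8
tool_pos: [466.2, -194.2, 122.3]
eef_rot: [[0.222, 0.975, 0.0], [0.975, -0.222, -0.0], [-0.0, 0.0, -1.0]]
contact_force: [-2.0, 0.8, 9.6]
gripper_width: 26.6
gripper_force: 55.0
```

```bash
python3 -m creep '0 0 0.04 0 0 0;0 0 0.05 0 0 0;0 0 0.05 0 0 0;0 0 0.05 0 0 0'
python3 - <<'E'
from h import *
m,p,d=grab('wrist');P=wcloud(m,d);s=env.observe()
print(s['tool_pos'],s['contact_force'],s['moment'])
T=(P-np.array(s['tool_pos']))@np.array(s['eef_rot'])
k=(abs(P[...,2]-93)<5)&(np.hypot(T[...,0],T[...,1])<36)&(d>0);A=np.c_[T[k][:,:2],np.ones(k.sum())]
print('disc top z (expect 93)',np.median(P[k][:,2]),np.linalg.lstsq(A,P[k][:,2],rcond=None)[0])
k=(abs(P[...,2]-53)<6)&(T[...,0]>42)&(T[...,0]<58)&(np.hypot(P[...,0]-455,P[...,1]+151)<20)&(d>0);print('plate',np.median(P[k][:,2]),k.sum())
E
```

```text
clock: 19.2
tool_pos: [466.3, -194.3, 122.3]
eef_rot: [[0.222, 0.975, 0.001], [0.975, -0.222, -0.0], [-0.0, 0.001, -1.0]]
contact_force: [-4.9, 2.3, 20.8]
gripper_width: 26.8
gripper_force: 55.0
[ 466.2930225  -194.2606442   122.26870601] [-4.7385953   3.26448277 20.89574431] [ 0.4452696   0.92796793 -0.05658022]
disc top z (expect 93) 93.28939844617773 [-1.08569296e-02 -1.17424978e-04  9.33213892e+01]
plate 53.395709224248094 613
```

```bash
python3 -c "
from cell import env
print(env.close_job())"
```

```text
the job is handed in; nothing more can be done
None
```

The bearing plate is flush on the housing and released, and the gear is meshed with the hub and held pressed fully home at about 21 N; I handed the job in at about 19 s on the clock, and no verdict came back.

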